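# Advance a sample disc into the colour reader

### The job

On the sample feeder with the blue lever, swing the lever all the way to its stop so that its sample disc is pushed up to the reader, then let go and let the lever spring back to rest. Leave the orange lever alone.

Things in the scene. Friction and masses are not known exactly. Their poses are not given: they have to be found in the camera images.
- blue_lever (a joint): Blue lever's angle, rad: 0 at rest, growing clockwise seen from above to the hard stop at 1.117; a spring returns it to 0. Flat bar 16 mm wide, 40 to 52 mm above the table, on an upright hinge, its free end towards the robot. 2 N at the handle to start it, 6 N at the stop; damped, back within 1.5 s. A pin under it pushes the disc along and leaves it there.
- blue_handle (a point): Blue lever's handle: upright blue post 18 mm in diameter at the bar's end, from the bar up to 100 mm above the table, free on all sides. The point is on its axis, 80 mm above the table. It swings on a 135 mm radius about blue_hinge. The white reader head beyond the end of the swing is 80 mm high.
- blue_hinge (a point): The upright axis of the blue lever, on a point 80 mm above the table, level with blue_handle. The lever turns about it, 135 mm from the handle.
- blue_disc_mid (a point): Centre of the white ceramic sample disc with a copper top, 36 mm in diameter and 22 mm high, loose in the straight aluminium channel (40 mm wide) of the blue-levered feeder. 23 mm above the table.
- blue_spot (a point): The reading place at the end of the channel of the blue-levered feeder, beside the white reader head with a dark window: where the disc's centre belongs (23 mm above the table). A black dot 31 mm in diameter marks it on the channel's floor. Its y axis points along the channel, towards the reader.
- orange_lever (a joint): Orange lever's angle, rad: 0 at rest, growing clockwise seen from above to the hard stop at 1.117; a spring returns it to 0. It belongs to a second, otherwise identical feeder; leave it alone.
Things that resemble listed ones, but are neither listed nor needed, are in the scene too. What is shaped like the part that bears blue_disc_mid but brown or green is not meant.

How it is judged (in metres and radians):
On the way, in this order (a step that is already met when the one before it is completed fails the run):
1. the blue lever is swung to its stop (within 5 degrees) (value of joint blue_lever above 1.03 rad), for 0.1 s.
2. the blue lever is let go and has sprung back to rest (value of joint blue_lever below 0.12 rad), for 0.2 s.
At the end, for the whole second after the job is handed in: The blue lever is back at rest (within 0.12 rad), its disc lies in the channel at the reading place with its centre within 14 mm of it, and the orange lever is at rest (within 0.12 rad) (value of joint each of blue_lever, orange_lever below 0.12 rad and distance between blue_disc_mid and blue_spot below 0.014 m); the robot touches nothing.
It fails at once if the orange lever is swung (more than 0.2 rad) (value of joint orange_lever above 0.2 rad).
It also fails if it takes over 38 s, if anything falls off the work surface, if the arm or the gripper's body presses on something with over 40 N, if the wrist force passes 120 N, or if a joint passes its speed limit or range.

### The arm

A 7-joint arm with a two-finger parallel gripper is mounted at the origin on the work surface. World frame = base frame: x ahead of the robot, y to its left, z up, the work surface at z = 0. Lengths are in m, angles in degrees, forces in N, time in s.
With the tool pointing down it reaches from about 0.35 to 0.9 m from the base axis. Payload 7.2 kg.
Tool frame: the origin (TCP) lies between the finger pads; the fingertips stand 11 mm ahead of it and the grasp point (between the pads) lies 8 mm behind it; x points along the fingers, y is the direction in which the jaws open and shut, and the axes are right-handed (so a half turn about x gives the same grasp; the last joint's range is limited). The gripper opens to 85 mm and grips with 20 to 120 N. Pads are 22 mm wide; open, the fingers measure 114 mm over their backs; the gripper's body (76 mm by 85 mm) begins 54 mm behind the grasp point. The pads swing forward as they close: fully open they stand 13 mm farther back than shut.
Start: joints at [70.233, 23.554, -0.728, 91.456, 0.321, 64.991, -4.71], TCP at [0.171, -0.601, 0.242] pointing down, gripper open.
Joint ranges: [-169.25, 169.25], [-16.82, 113.86], [-84.01, 82.57], [7.8, 145.47], [-59.2, 239.2], [7.22, 106.19], [-163.78, 163.78]. Speed limits (degrees/s): [136.94, 136.94, 172.46, 172.46, 180, 180, 180].

### API

Orientations are given as a 3x3 rotation matrix whose columns are the frame's x, y, z axes.
In Python, from cell import r, get_image gives the robot as it stands.
- The arm moves only by the tool drive_tool, never from a script. Its argument "motion" is a list of rows, each a list of 2 entries, a list of its own where there are three numbers: the shift along the tool's x, y, z in m, then the turn, a rotation vector about the tool's x, y, z in degrees. In form: [[[dx, dy, dz], [ax, ay, az]], ...]. A call has 1 to 5 rows; each row is the pose to reach, as a shift and turn from the pose commanded when the call began, along the tool's axes at that moment; what a row does not reach only later rows make up. A row lasts 1/10 s, in which the tool goes at most 50 mm and 8.59 degrees, less where a joint would pass 70% of its speed; a pose out of reach is approached as far as the arm can. A call with a gripper value outside its range is refused whole. "jaw" is the closure in counts, from 0 (fully open) to 255 (shut), set as the call begins (left out, the last holds). The fingers move at their own pace and stop on an object; "force" is the grip in N (left out, the last holds). Time passes only in rows, so rows that repeat a pose let the fingers close. It gives the time, the measured TCP pose, the force and the opening at its end, in the units of the state.
- r.get_state(): the state, without advancing time (a new reading comes with each control period).
- get_image(name): name is "scene" or "top" or "wrist"; returns a dict with "frame" (400x640x3 uint8, red, green, blue), "depth" (400x640 float32, m along the optical axis (not along the pixel's ray), 0 where there is no reading), "mtx" (3x3 intrinsics, pixels), "position" and "orientation" of the camera in the world. Camera axes: x right, y down, z forward; pixel columns grow to the right and rows downward; lengths in m; the calibration is good to about 2 mm. A picture is of the moment at which its call begins.
- r.job_done(): hands the job in, once; it reports no verdict.
The state is a dict: "clock": time; "qpos": joint angles; "qvel": joint speeds; "effort": joint torques, N m; "ee_pos": TCP position; "ee_rot": TCP orientation; "ft_force": force on the tool from outside, world axes, zero at the start; "ft_torque": the same for the moment, N m; "grip_width": finger opening in m.
Only numpy, scipy, OpenCV 4.12 (cv2) and the standard library are available. Lean on these libraries where they do the work, as an engineer would, in place of code of your own. Each camera call takes 0.05 s, during which the arm holds its last target.

## Working session

There is one attempt and no reset: what is moved stays moved. The work goes in short steps, Python scripts to look and compute and a tool call to move; the robot and the scene stay as the last step left them, time stands still between calls to the robot, and variables do not carry over. Pictures are saved under pics/ and viewed, and the job is handed in when it is done.

Besides the shell and the picture viewer there is one more tool, called by a JSON object that holds its "method" and its "body", one argument or row to a line. drive_tool: Moves the arm, as the interface text tells. Its arguments: {"type":"object","properties":{"motion":{"type":"array"},"jaw":{"type":"number"},"force":{"type":"number"}},"required":["motion"]}

```bash
ls; mkdir -p pics; python3 - <<'E'
from cell import r,get_image
import cv2,numpy as np
s=r.get_state();print(s['clock'],s['ee_pos'],s['ee_rot'],s['grip_width'],s['ft_force'])
for n in('scene','top','wrist'):
    g=get_image(n);np.savez(f'pics/{n}0.npz',**g);cv2.imwrite(f'pics/{n}0.png',g['frame'][:,:,::-1]);print(n,g['position'],np.round(g['orientation'],3).tolist(),g['mtx'].tolist())
E
```

```text
pics
0.0 [ 0.17062988 -0.60075539  0.24144216] [[-5.46966738e-04  2.73294127e-01 -9.61930362e-01]
 [ 1.52592259e-03 -9.61929158e-01 -2.73294653e-01]
 [-9.99998686e-01 -1.61731435e-03  1.09117572e-04]] 0.08530940918226525 [0.67644718 0.90370149 0.44845902]
scene [1.01366939 0.22872431 0.62315783] [[-0.469, 0.624, -0.625], [0.883, 0.334, -0.329], [0.003, -0.707, -0.707]] [[431.861603146195, 0.0, 319.798683523755], [0.0, 431.861603146195, 204.67395522244567], [0.0, 0.0, 1.0]]
top [ 0.4638299  -0.03129647  0.83936084] [[0.011, -0.996, 0.086], [-0.999, -0.008, 0.038], [-0.037, -0.086, -0.996]] [[414.42771462025377, 0.0, 326.19172580122705], [0.0, 414.42771462025377, 199.09285656202363], [0.0, 0.0, 1.0]]
wrist [ 0.24438524 -0.57968884  0.37342316] [[0.273, -0.918, -0.287], [-0.962, -0.261, -0.081], [-0.001, 0.298, -0.954]] [[291.7446592577805, 0.0, 315.81962267672395], [0.0, 291.7446592577805, 204.38894277031605], [0.0, 0.0, 1.0]]
```

View pics/top0.png

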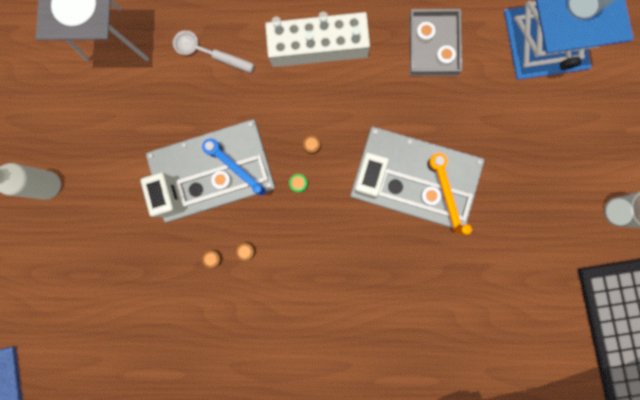

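View pics/scene0.png

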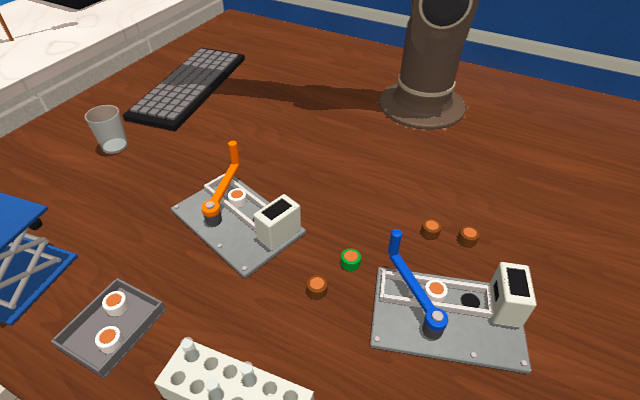

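Top view: the blue hinge is at about (211,147), the handle at (260,188), the disc at (220,180), the black dot at (196,189) and the reader at (157,195). Clockwise moves the handle towards image lower-left. Next I'll measure these.

```bash
cat > h.py <<'E'
import numpy as np,cv2
def load(n): return dict(np.load(f'pics/{n}.npz'))
def cast(g,u,v,z):
    d=g['orientation']@np.linalg.solve(g['mtx'],[u,v,1.]); return g['position']+d*(z-g['position'][2])/d[2]
def pts(g):
    v,u=np.mgrid[:400,:640]; d=np.stack([u,v,np.ones_like(u)],-1)@np.linalg.inv(g['mtx']).T
    return g['position']+(d*g['depth'][...,None])@g['orientation'].T
E
python3 - <<'E'
from h import *
for n in('top0','scene0'):
    g=load(n);P=pts(g);hsv=cv2.cvtColor(g['frame'],cv2.COLOR_RGB2HSV)
    m=(hsv[...,0]>100)&(hsv[...,0]<125)&(hsv[...,1]>150)&(g['depth']>0)&(P[...,1]>0)&(P[...,1]<.6)&(P[...,0]>.25)&(P[...,0]<.75)&(P[...,2]>.03)&(P[...,2]<.13)
    k,l,st,c=cv2.connectedComponentsWithStats(m.astype(np.uint8))
    i=1+st[1:,4].argmax();m=l==i;Q=P[m];print(n,st[i],'z',np.percentile(Q[:,2],[0,10,50,90,100]).round(3))
    for lo,hi in((.035,.056),(.056,.07),(.06,.09),(.09,.11)):
        s=Q[(Q[:,2]>lo)&(Q[:,2]<hi)];print(lo,hi,len(s),s.mean(0).round(4) if len(s) else'',s.min(0).round(3) if len(s) else '',s.max(0).round(3) if len(s) else '')
    big=cv2.resize(g['frame'][100:240,110:310] if n=='top0' else g['frame'][210:390,360:550],None,fx=3.5 if n=='top0' else 3.2,fy=3.5 if n=='top0' else 3.2,interpolation=cv2.INTER_CUBIC)
    cv2.imwrite(f'pics/{n}_z.png',big[:,:,::-1])
    dark=(hsv[...,2]<60)&(abs(P[...,2]-.012)<.012)&(P[...,1]>.1)&(P[...,0]>.3)&(P[...,0]<.7)&(P[...,1]<.45)
    cop=(hsv[...,0]<15)&(hsv[...,1]>120)&(hsv[...,2]>170)&(P[...,1]>.05)&(P[...,1]<.4)
    for nm,mm in(('dark',dark),('cop',cop)):
        k,l,st,c=cv2.connectedComponentsWithStats(mm.astype(np.uint8))
        for i in range(1,k):
            if st[i,4]>40: print(nm,c[i].round(1),st[i],P[l==i].mean(0).round(4),cast(g,*c[i],.034 if nm=='cop' else .012).round(4))
E
```

```text
top0 [203 139  62  55 503] z [0.035 0.05  0.052 0.098 0.103]
0.035 0.056 418 [0.6005 0.1865 0.0512] [0.556 0.133 0.044] [0.648 0.241 0.055]
0.056 0.07 3 [0.5427 0.116  0.069 ] [0.541 0.115 0.068] [0.545 0.117 0.069]
0.06 0.09 16 [0.5435 0.1163 0.0786] [0.539 0.115 0.068] [0.548 0.12  0.09 ]
0.09 0.11 68 [0.5466 0.1222 0.0985] [0.538 0.115 0.09 ] [0.554 0.13  0.103]
cop [219.6 179. ] [216 175   8   9  49] [0.5715 0.2111 0.0335] [0.5715 0.211  0.034 ]
cop [243.7 252.2] [236 244  17  16 115] [0.4278 0.1618 0.0216] [0.4283 0.1589 0.034 ]
cop [210.3 259.4] [203 251  16  17 158] [0.4128 0.228  0.0215] [0.4136 0.224  0.034 ]
scene0 [ 388  229   60  102 1214] z [0.038 0.049 0.052 0.085 0.102]
0.035 0.056 981 [0.6072 0.1888 0.0514] [0.549 0.117 0.038] [0.653 0.242 0.056]
0.056 0.07 51 [0.5566 0.1269 0.0632] [0.548 0.117 0.056] [0.643 0.221 0.07 ]
0.06 0.09 120 [0.5549 0.1249 0.0752] [0.546 0.117 0.06 ] [0.559 0.132 0.09 ]
0.09 0.11 101 [0.5513 0.1238 0.0979] [0.541 0.115 0.09 ] [0.558 0.131 0.102]
dark [470.  300.3] [461 294  19  14 200] [0.5534 0.2654 0.0126] [0.553  0.2654 0.012 ]
cop [431.8 224.7] [426 220  13  10 102] [0.4362 0.1605 0.0286] [0.4415 0.1611 0.034 ]
cop [469.7 231.8] [463 227  14  10 103] [0.4202 0.2274 0.0283] [0.4258 0.2273 0.034 ]
cop [351.5 255.7] [346 251  12  10  86] [0.579  0.062  0.0366] [0.577  0.0611 0.034 ]
cop [436.2 287.7] [429 282  15  12 129] [0.5724 0.2099 0.0349] [0.5718 0.2099 0.034 ]
```

```bash
python3 - <<'E'
from h import *
g=load('top0');P=pts(g)
for u,v in((211,147),(260,188),(220,180),(196,189),(157,195),(150,182),(180,160),(300,100)):print(u,v,P[v,u].round(4))
E
```

```text
211 147 [0.6306 0.2228 0.0578]
260 188 [0.547  0.1173 0.098 ]
220 180 [0.5695 0.2102 0.0338]
196 189 [0.5536 0.2652 0.0128]
157 195 [0.5346 0.3154 0.078 ]
150 182 [0.559  0.3295 0.0791]
180 160 [0.6131 0.3009 0.0122]
300 100 [ 0.744   0.0581 -0.0032]
```

```bash
cat >> h.py <<'E'
from scipy.spatial.transform import Rotation as R
H=np.array([.547,.123]);C=H+.135*np.array([.64,.768])
def tgt(th,back,z,s):
    "th rad lever angle, back = distance behind post axis; -y tool along tangent, x down"
    a=np.arctan2(*(H-C)[::-1])-th; p=C+.135*np.array([np.cos(a),np.sin(a)])
    t=np.array([np.sin(a),-np.cos(a)]); p=p-back*t
    X=np.array([0,0,-1.]);Y=np.array([-t[0],-t[1],0]);Z=np.cross(X,Y);Rm=np.stack([X,Y,Z],1)
    R0=np.array(s['ee_rot']); d=R0.T@(np.r_[p,z]-s['ee_pos']); w=R.from_matrix(R0.T@Rm).as_rotvec(degrees=True)
    return np.r_[p,z].round(4),d.round(4),w.round(2)
E
python3 - <<'E'
from h import *;from cell import r
print(C,*tgt(0,.04,.2,r.get_state()))
E
```

```text
[0.6334  0.22668] [0.5777 0.0974 0.2   ] [ 0.0423 -0.5603 -0.5824] [-3.433e+01 -2.000e-02  7.000e-02]
```

View pics/top0_z.png

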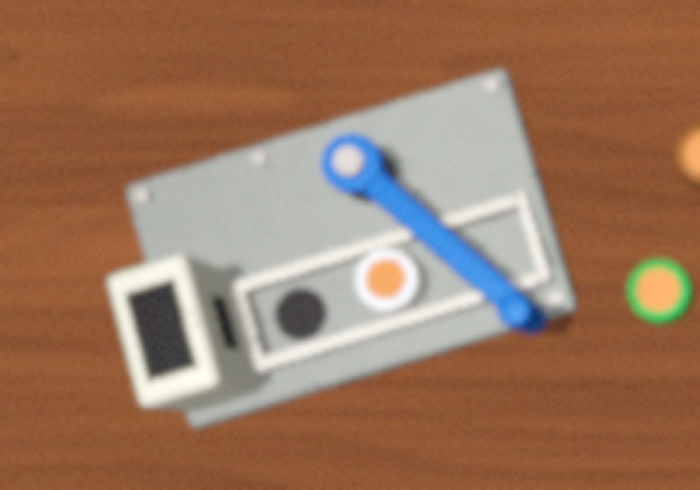

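The zoom confirms the layout: hinge cap at about (210,146), post top at about (259,188), channel clear, disc between the lever and the dot. Moving over now, with the jaws shut.

{"method": "drive_tool", "body": {
  "motion": [
    [[0.0,-0.035,-0.036],[0,0,0]],
    [[0.0,-0.07,-0.072],[-8,0,0]],
    [[0.0,-0.105,-0.108],[-16,0,0]],
    [[0.0,-0.14,-0.144],[-24,0,0]],
    [[0.0,-0.17,-0.177],[-30,0,0]]
  ],
  "jaw": 255,
  "force": 60
}}

```text
clock: 0.65
ee_pos: [0.2953, -0.387, 0.2423]
ee_rot: [[-0.0, 0.722, -0.692], [0.0, -0.692, -0.722], [-1.0, -0.0, 0.0]]
ft_force: [1.0, -0.2, 0.3]
grip_width: 0.0125
```

```bash
python3 - <<'E'
from h import *;from cell import r
g=load('top0');print(cast(g,258.6,187.7,.1).round(4),cast(g,210,146,.057).round(4))
s=r.get_state();print(s['clock'],s['ee_pos'],s['qpos'],s['grip_width'],*tgt(0,.04,.2,s))
E
```

```text
[0.5473 0.1194 0.1   ] [0.6328 0.2251 0.057 ]
0.65 [ 0.29528486 -0.38698617  0.24226787] [ 58.00807645  10.75982941 -12.6339609  109.44578175   2.7053805
  60.08297193   0.44607256] 0.01245250247600734 [0.5777 0.0974 0.2   ] [ 0.0422 -0.1313 -0.5451] [-3.99  0.    0.01]
```

{"method": "drive_tool", "body": {
  "motion": [
    [[0.0,-0.012,-0.048],[0,0,0]],
    [[0.0,-0.024,-0.096],[-2,0,0]],
    [[0.0,-0.036,-0.144],[-4,0,0]],
    [[0.0,-0.048,-0.192],[-4,0,0]],
    [[0.0,-0.06,-0.24],[-4,0,0]]
  ]
}}

```text
clock: 1.15
ee_pos: [0.4192, -0.1735, 0.2424]
ee_rot: [[0.0, 0.764, -0.645], [-0.0, -0.645, -0.764], [-1.0, 0.001, 0.0]]
ft_force: [1.4, -0.9, -0.7]
grip_width: -0.0001
```

{"method": "drive_tool", "body": {
  "motion": [
    [[0.0,-0.012,-0.048],[0,0,0]],
    [[0.01,-0.024,-0.096],[0,0,0]],
    [[0.02,-0.036,-0.144],[0,0,0]],
    [[0.03,-0.048,-0.192],[0,0,0]],
    [[0.04,-0.06,-0.24],[0,0,0]]
  ]
}}

```text
clock: 1.65
ee_pos: [0.5272, 0.0468, 0.2022]
ee_rot: [[0.0, 0.764, -0.645], [-0.0, -0.645, -0.764], [-1.0, 0.0, 0.0]]
ft_force: [0.4, 0.2, 0.6]
grip_width: 0.0003
```

```bash
python3 - <<'E'
from h import *;from cell import r
s=r.get_state();print(s['clock'],s['ee_pos'],s['qpos'],s['grip_width'],*tgt(0,.045,.2,s))
E
```

```text
1.65 [0.52722921 0.04680324 0.20222973] [ 15.23503013  19.73185633 -31.77411577 105.84514984  12.14818658
  57.78182824 -61.73043266] 0.00027038073852525286 [0.5815 0.0942 0.2   ] [ 0.0022  0.0109 -0.0712] [-0.37  0.01 -0.01]
```

{"method": "drive_tool", "body": {
  "motion": [
    [[0.0,0.005,-0.035],[0,0,0]],
    [[0.0,0.011,-0.071],[0,0,0]],
    [[0.0,0.011,-0.071],[0,0,0]]
  ]
}}

```text
clock: 1.95
ee_pos: [0.5829, 0.0967, 0.202]
ee_rot: [[0.001, 0.767, -0.642], [0.003, -0.642, -0.767], [-1.0, -0.002, -0.003]]
ft_force: [0.4, 0.3, -0.2]
grip_width: -0.0
```

```bash
python3 - <<'E'
from h import *;from cell import r,get_image
for n in('wrist','top'):
    g=get_image(n);np.savez(f'pics/{n}1.npz',**g);cv2.imwrite(f'pics/{n}1.png',g['frame'][:,:,::-1])
s=r.get_state();print(s['clock'],s['ee_pos'],s['qpos'],*tgt(0,.045,.08,s))
E
```

```text
2.05 [0.5805424  0.09290845 0.20184471] [  9.38876001  25.43482799 -31.16346547  97.82697618  14.68932296
  60.93116543 -66.59515366] [0.5815 0.0942 0.08  ] [ 1.218e-01  1.000e-04 -1.700e-03] [-0.26  0.05  0.07]
```

View pics/wrist1.png

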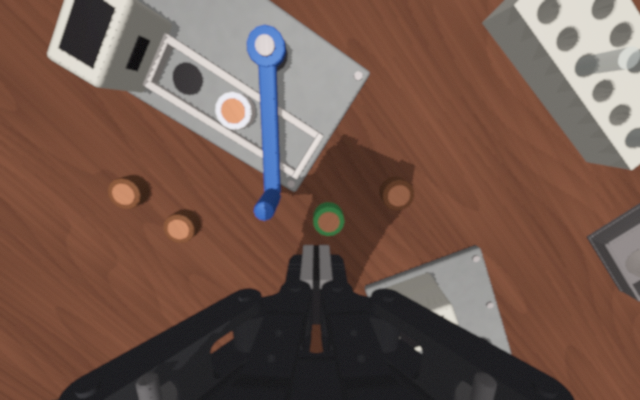

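```bash
python3 - <<'E'
from h import *;from cell import r
g=load('wrist1');P=pts(g);print(cast(g,263.5,211,.1).round(4),cast(g,265,44,.057).round(4),P[211,263],P[44,265])
for u,v in((305,255),(300,270),(290,285),(270,295),(245,300),(317,250)):
  print(u,v,P[v,u].round(3), (np.array(r.get_state()['ee_rot']).T@(P[v,u]-r.get_state()['ee_pos'])).round(3))
E
```

```text
[0.5476 0.1236 0.1   ] [0.6352 0.2266 0.057 ] [0.54706803 0.12379586 0.09949481] [0.63516853 0.22649008 0.05751535]
305 255 [0.586 0.108 0.206] [-0.004 -0.006 -0.015]
300 270 [0.582 0.107 0.214] [-0.012 -0.008 -0.012]
290 285 [0.584 0.114 0.236] [-0.035 -0.011 -0.018]
270 295 [0.573 0.114 0.233] [-0.031 -0.019 -0.011]
245 300 [0.571 0.123 0.244] [-0.042 -0.026 -0.017]
317 250 [0.591 0.105 0.202] [-0.    -0.    -0.016]
```

Both views agree: post (0.547,0.1235), hinge (0.635,0.2265), 135 mm apart as given. The finger is about 8 mm half-wide near its tip. Descending beside the post.

{"method": "drive_tool", "body": {
  "motion": [
    [[0.045,0,-0.001],[0,0,0]],
    [[0.09,0,-0.001],[0,0,0]],
    [[0.116,0,-0.001],[0,0,0]],
    [[0.116,0,-0.001],[0,0,0]]
  ]
}}

```text
clock: 2.45
ee_pos: [0.5782, 0.0908, 0.0831]
ee_rot: [[-0.007, 0.764, -0.646], [-0.002, -0.646, -0.764], [-1.0, -0.004, 0.006]]
ft_force: [-0.8, -0.7, 0.7]
grip_width: 0.0001
```

```bash
sed -i 's/^H=.*/H=np.array([.5475,.1235]);C=np.array([.6352,.2265]);C=H+(C-H)*.135\/np.linalg.norm(C-H)/' h.py; python3 - <<'E'
from h import *;from cell import r
s=r.get_state();print(s['clock'],s['ee_pos'],s['qpos'],s['ft_force'],*tgt(0,.018,.085,s))
for th in (.1,.2,.3,.4,.5,.6,.7):print(th,*tgt(th,.017,.085,s)[1:])
E
```

```text
2.45 [0.57821945 0.09075818 0.08313656] [  6.91949204  33.25466763 -28.07354609 103.78020705  20.17241931
  48.41908384 -71.15245562] [-0.79764744 -0.73318887  0.71390409] [0.5612 0.1118 0.085 ] [-0.0018 -0.0266 -0.0051] [0.2  0.36 0.24]
0.1 [-0.0017 -0.0412 -0.0041] [5.93 0.37 0.22]
0.2 [-0.0017 -0.0548 -0.0045] [11.66  0.38  0.2 ]
0.3 [-0.0016 -0.0683 -0.0062] [17.39  0.39  0.18]
0.4 [-0.0016 -0.0815 -0.0093] [23.11  0.4   0.16]
0.5 [-0.0016 -0.0944 -0.0137] [28.84  0.41  0.14]
0.6 [-0.0015 -0.1068 -0.0194] [34.57  0.42  0.12]
0.7 [-0.0015 -0.1185 -0.0262] [40.3   0.43  0.1 ]
```

{"method": "drive_tool", "body": {
  "motion": [
    [[-0.001,-0.012,-0.002],[0,0,0]],
    [[-0.002,-0.024,-0.004],[0,0,0]],
    [[-0.002,-0.032,-0.004],[3,0,0]],
    [[-0.002,-0.041,-0.004],[6,0,0]],
    [[-0.002,-0.041,-0.004],[6,0,0]]
  ]
}}

```text
clock: 2.95
ee_pos: [0.5525, 0.1239, 0.0909]
ee_rot: [[0.003, 0.694, -0.72], [-0.0, -0.72, -0.694], [-1.0, 0.002, -0.002]]
ft_force: [0.5, -1.8, 1.4]
grip_width: -0.0002
```

```bash
cat > look.py <<'E'
import sys;from h import *;from cell import r,get_image
k=sys.argv[1];b=float(sys.argv[2])
for n in('wrist','scene'):
    g=get_image(n);np.savez(f'pics/{n}{k}.npz',**g);cv2.imwrite(f'pics/{n}{k}.png',g['frame'][:,:,::-1])
s=r.get_state();print(s['clock'],s['ee_pos'],s['qpos'].round(1) if hasattr(s['qpos'],'round') else s['qpos'],s['ft_force'])
for th in sys.argv[3:]:print(th,*tgt(float(th),b,.085,s)[1:])
E
python3 look.py 2 .017 .1 .2 .3 .4 .5 .6
```

```text
3.05 [0.55360923 0.12300074 0.09046225] [  3.1  30.7 -27.4 106.7  18.9  46.9 -80. ] [ 0.19080011 -1.55285232  0.91439854]
.1 [ 0.0054 -0.0011  0.0047] [ 0.12 -0.13 -0.13]
.2 [ 0.0054 -0.0147  0.0057] [ 5.85 -0.14 -0.12]
.3 [ 0.0054 -0.0283  0.0054] [11.58 -0.14 -0.12]
.4 [ 0.0054 -0.0417  0.0037] [17.31 -0.15 -0.11]
.5 [ 0.0053 -0.055   0.0006] [23.04 -0.16 -0.1 ]
.6 [ 0.0053 -0.0679 -0.0038] [28.77 -0.16 -0.09]
```

View pics/wrist2.png

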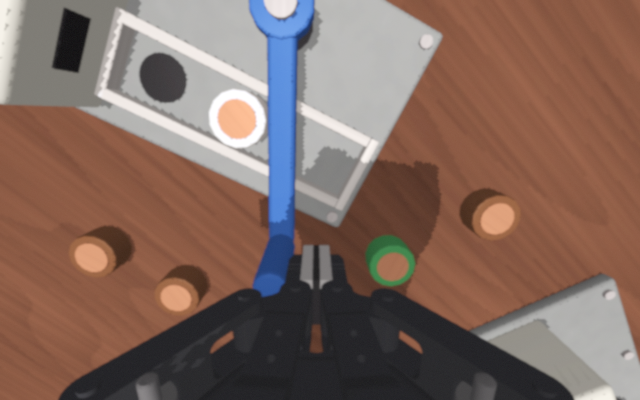

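View pics/scene2.png

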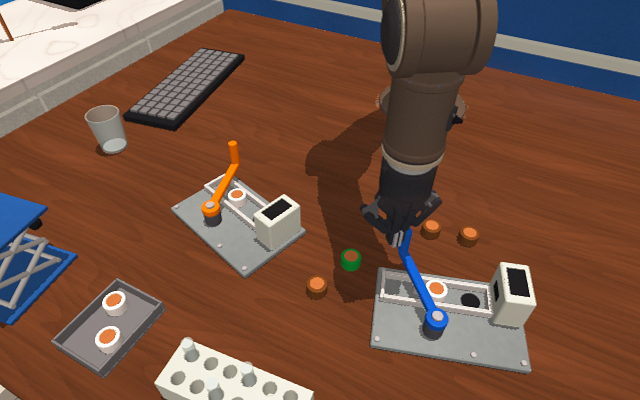

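The post sits against the left finger's back at about (270,285), and the force is about 1.6 N. The tool is 5 mm high and 5 mm inward, so I'll correct that while pushing.

{"method": "drive_tool", "body": {
  "motion": [
    [[0.003,-0.005,0.004],[2,0,0]],
    [[0.005,-0.014,0.006],[6,0,0]],
    [[0.005,-0.021,0.006],[9,0,0]],
    [[0.005,-0.028,0.005],[12,0,0]],
    [[0.005,-0.028,0.005],[12,0,0]]
  ]
}}

```text
clock: 3.55
ee_pos: [0.5298, 0.1396, 0.0844]
ee_rot: [[0.001, 0.529, -0.849], [-0.0, -0.849, -0.529], [-1.0, 0.001, -0.001]]
ft_force: [-0.3, -3.5, 1.0]
grip_width: -0.0001
```

```bash
python3 look.py 3 .017  .3 .4 .5 .6 .7 .8
```

```text
3.65 [0.53036456 0.13899305 0.08421898] [ -0.8  29.3 -24.6 109.6  16.9  44.6 -92.9] [ 0.51548563 -4.10351736  0.92655959]
.3 [-0.0008 -0.0006 -0.0001] [-0.42 -0.05 -0.05]
.4 [-0.0008 -0.0142  0.001 ] [ 5.31 -0.05 -0.05]
.5 [-0.0008 -0.0278  0.0008] [11.04 -0.05 -0.04]
.6 [-0.0008 -0.0413 -0.0008] [16.77 -0.05 -0.04]
.7 [-0.0008 -0.0546 -0.0038] [22.5  -0.05 -0.04]
.8 [-0.0008 -0.0675 -0.008 ] [28.22 -0.06 -0.04]
```

View pics/wrist3.png

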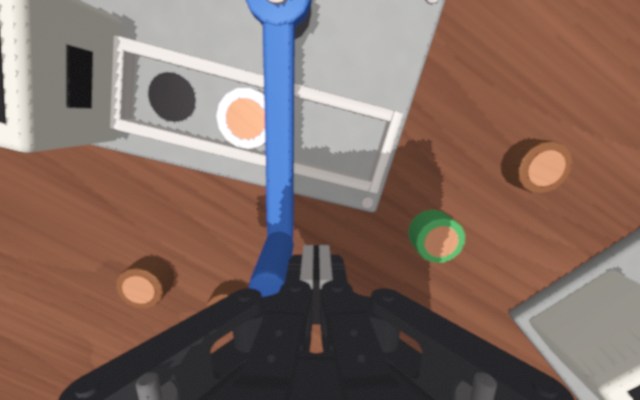

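The lever is following, still vertical in the wrist image and square to the finger, at about 4 N. Continuing.

{"method": "drive_tool", "body": {
  "motion": [
    [[0,-0.01,0.001],[4,0,0]],
    [[0,-0.019,0.001],[7.5,0,0]],
    [[0,-0.028,0.001],[11,0,0]],
    [[0,-0.035,0.0],[14,0,0]],
    [[0,-0.041,-0.001],[17,0,0]]
  ]
}}

```text
clock: 4.15
ee_pos: [0.5092, 0.1739, 0.0839]
ee_rot: [[0.0, 0.255, -0.967], [-0.001, -0.967, -0.255], [-1.0, 0.001, 0.0]]
ft_force: [0.5, -4.8, 3.1]
grip_width: -0.0002
```

```bash
python3 look.py 4 .017  .6 .7 .8 .9 1.0 1.1
```

```text
4.25 [0.50901751 0.17466731 0.08388259] [  -7.9   27.9  -20.9  111.1   14.1   43.4 -111.9] [-0.66600773 -4.67681418  2.90127281]
.6 [-0.0011  0.0002 -0.0001] [-0.3   0.   -0.02]
.7 [-0.0011 -0.0133  0.001 ] [ 5.43 -0.   -0.02]
.8 [-0.0011 -0.0269  0.0007] [11.16 -0.   -0.02]
.9 [-0.0011 -0.0404 -0.0009] [16.89 -0.   -0.02]
1.0 [-0.0011 -0.0537 -0.0039] [ 2.262e+01 -0.000e+00 -2.000e-02]
1.1 [-0.0011 -0.0666 -0.0082] [ 2.835e+01 -0.000e+00 -2.000e-02]
```

View pics/wrist4.png

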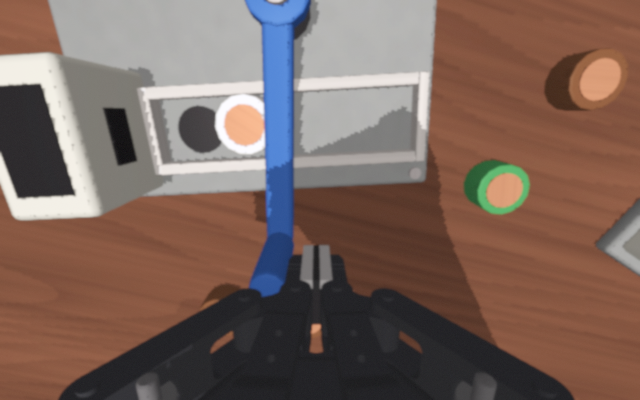

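The disc is being pushed along and is already partly over the dot at about (203,128). Continuing to 0.9 rad.

{"method": "drive_tool", "body": {
  "motion": [
    [[0,-0.01,0.001],[4,0,0]],
    [[0,-0.019,0.001],[7.5,0,0]],
    [[0,-0.027,0.001],[11,0,0]],
    [[0,-0.034,0.0],[14,0,0]],
    [[0,-0.04,-0.001],[17,0,0]]
  ]
}}

```text
clock: 4.75
ee_pos: [0.4995, 0.2124, 0.0835]
ee_rot: [[-0.001, -0.038, -0.999], [-0.002, -0.999, 0.038], [-1.0, 0.002, 0.001]]
ft_force: [-3.2, -5.7, 5.3]
grip_width: 0.0
```

```bash
python3 look.py 5 .017 .9 1.0 1.05 1.1 1.12 1.15
```

```text
4.85 [0.49947675 0.21331042 0.08358873] [ -15.2   27.8  -16.9  110.6   11.4   43.2 -130.6] [-0.4598997  -4.92017041  2.87555371]
.9 [-0.0014 -0.0006 -0.    ] [-0.07  0.04 -0.04]
1.0 [-0.0014 -0.0142  0.001 ] [ 5.66  0.04 -0.05]
1.05 [-0.0014 -0.021   0.001 ] [ 8.53  0.04 -0.05]
1.1 [-0.0014 -0.0278  0.0007] [11.39  0.04 -0.05]
1.12 [-0.0014 -0.0305  0.0005] [12.54  0.04 -0.05]
1.15 [-0.0014 -0.0346  0.    ] [14.26  0.04 -0.05]
```

View pics/wrist5.png

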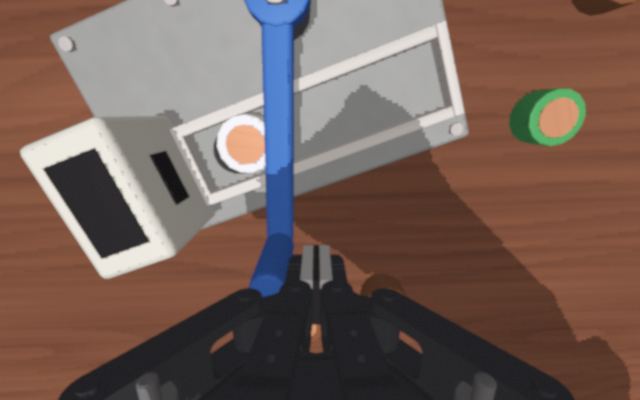

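{"method": "drive_tool", "body": {
  "motion": [
    [[0,-0.008,0.001],[3,0,0]],
    [[0,-0.015,0.001],[6,0,0]],
    [[0,-0.021,0.001],[8.5,0,0]],
    [[0,-0.028,0.001],[11.4,0,0]],
    [[0,-0.028,0.001],[11.4,0,0]]
  ]
}}

```text
clock: 5.35
ee_pos: [0.4992, 0.238, 0.0832]
ee_rot: [[-0.003, -0.234, -0.972], [-0.005, -0.972, 0.234], [-1.0, 0.006, 0.001]]
ft_force: [-3.8, -10.8, 7.1]
grip_width: -0.0002
```

```bash
python3 look.py 6 .017 1.1 1.12 1.14
```

```text
5.45 [0.49922916 0.23794938 0.08322671] [ -19.9   28.4  -14.   109.2    9.8   43.8 -142.8] [ -2.93385885 -11.51245886   5.69200965]
1.1 [-0.0018 -0.0032  0.0002] [-0.03  0.09 -0.3 ]
1.12 [-0.0018 -0.0059  0.0005] [ 1.11  0.08 -0.3 ]
1.14 [-0.0018 -0.0086  0.0008] [ 2.26  0.08 -0.3 ]
```

View pics/wrist6.png

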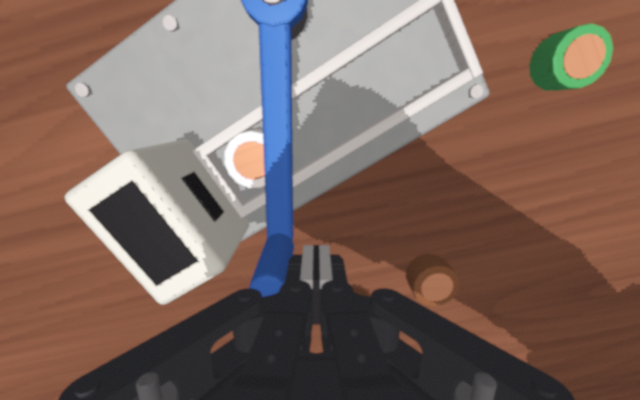

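The force jumped to about 12 N while the tip stalled, so this is probably the stop. I'll check the angle from the bar in the images.

```bash
cat > ang.py <<'E'
import sys;from h import *
def bar(n):
    g=load(n);P=pts(g);hsv=cv2.cvtColor(g['frame'],cv2.COLOR_RGB2HSV)
    m=(hsv[...,0]>100)&(hsv[...,0]<125)&(hsv[...,1]>150)&(abs(P[...,2]-.052)<.003)
    rr=np.hypot(P[...,0]-C[0],P[...,1]-C[1]);m&=(rr>.025)&(rr<.12)
    v,u=np.nonzero(m);q=np.array([cast(g,a,b,.052)[:2] for a,b in zip(u,v)])
    vx,vy,x,y=cv2.fitLine(q.astype(np.float32),cv2.DIST_HUBER,0,1e-4,1e-4).ravel()
    a=np.arctan2(vy,vx)
    if np.cos(a)>0:a+=np.pi
    return a%(2*np.pi),len(q),q.mean(0)
a0=bar(sys.argv[1]);print(a0)
for n in sys.argv[2:]:
    b=bar(n);print(n,b,'theta',a0[0]-b[0])
E
python3 ang.py top0 scene0 wrist1 wrist5 wrist6 scene6; python3 - <<'E'
from h import *
for n in('wrist6',):
    g=load(n);P=pts(g);hsv=cv2.cvtColor(g['frame'],cv2.COLOR_RGB2HSV)
    m=((P[...,2]>.03)&(P[...,2]<.037)&(np.hypot(P[...,0]-.5535,P[...,1]-.2653)<.03)).astype(np.uint8)&(hsv[...,0]<30)
    cc=cv2.findContours(m,0,2)[0];c=max(cc,key=cv2.contourArea);(u,v),rad=cv2.minEnclosingCircle(c);print(u,v,rad,cv2.contourArea(c),cast(g,u,v,.034))
E
```

```text
(np.float32(4.0145454), 279, array([0.58898651, 0.17289879]))
scene0 (np.float32(4.0087686), 486, array([0.59133918, 0.17170875])) theta 0.005776882
wrist1 (np.float32(4.047895), 1009, array([0.58357366, 0.16534213])) theta -0.033349514
wrist5 (np.float32(3.077126), 4741, array([0.56724775, 0.23041011])) theta 0.9374194
wrist6 (np.float32(2.9226437), 4197, array([0.56612474, 0.24395122])) theta 1.0919018
scene6 (np.float32(2.8932283), 478, array([0.56706422, 0.24424315])) theta 1.1213171
249.5 160.0 28.969911575317383 1379.0 [0.55628711 0.26653564 0.034     ]
```

The lever is at the stop (1.09 and 1.12 rad from two views) and the disc is about 3 mm from the dot centre. Releasing: ease back a little, then lift clear.

{"method": "drive_tool", "body": {
  "motion": [
    [[-0.02,0.008,0],[0,0,0]],
    [[-0.065,0.012,0],[0,0,0]],
    [[-0.11,0.012,0],[0,0,0]],
    [[-0.14,0.012,0],[0,0,0]],
    [[-0.14,0.012,0],[0,0,0]]
  ]
}}

```text
clock: 5.95
ee_pos: [0.4993, 0.2316, 0.2285]
ee_rot: [[0.008, -0.231, -0.973], [0.005, -0.973, 0.231], [-1.0, -0.006, -0.007]]
ft_force: [0.2, -0.3, 0.2]
grip_width: 0.0001
```

{"method": "drive_tool", "body": {
  "motion": [
    [[0,0.03,0.03],[0,0,0]],
    [[0,0.06,0.06],[0,0,0]],
    [[0,0.06,0.06],[0,0,0]],
    [[0,0.06,0.06],[0,0,0]],
    [[0,0.06,0.06],[0,0,0]]
  ]
}}

```text
clock: 6.45
ee_pos: [0.4254, 0.1863, 0.2237]
ee_rot: [[0.001, -0.233, -0.973], [0.001, -0.973, 0.233], [-1.0, -0.001, -0.001]]
ft_force: [0.1, -0.7, -0.8]
grip_width: -0.0
```

{"method": "drive_tool", "body": {
  "motion": [
    [[0,0,0],[0,0,0]],
    [[0,0,0],[0,0,0]],
    [[0,0,0],[0,0,0]],
    [[0,0,0],[0,0,0]],
    [[0,0,0],[0,0,0]]
  ]
}}

```text
clock: 6.95
ee_pos: [0.4246, 0.1858, 0.2236]
ee_rot: [[-0.0, -0.234, -0.972], [-0.0, -0.972, 0.234], [-1.0, 0.0, 0.0]]
ft_force: [-0.4, -1.2, -0.1]
grip_width: 0.0001
```

{"method": "drive_tool", "body": {
  "motion": [
    [[0,0,0],[0,0,0]],
    [[0,0,0],[0,0,0]],
    [[0,0,0],[0,0,0]],
    [[0,0,0],[0,0,0]],
    [[0,0,0],[0,0,0]]
  ]
}}

```text
clock: 7.45
ee_pos: [0.4245, 0.1857, 0.2237]
ee_rot: [[0.0, -0.234, -0.972], [0.0, -0.972, 0.234], [-1.0, -0.0, -0.0]]
ft_force: [-0.1, -0.2, -0.1]
grip_width: 0.0001
```

```bash
python3 look.py 7 .017; python3 ang.py top0 scene7 wrist7; python3 - <<'E'
from h import *
for n in('wrist7','scene7'):
    g=load(n);P=pts(g);hsv=cv2.cvtColor(g['frame'],cv2.COLOR_RGB2HSV)
    m=((P[...,2]>.03)&(P[...,2]<.038)&(np.hypot(P[...,0]-.5535,P[...,1]-.2653)<.035)).astype(np.uint8)
    cc=cv2.findContours(m,0,2)[0]
    if not cc: continue
    c=max(cc,key=cv2.contourArea);(u,v),rad=cv2.minEnclosingCircle(c);print(n,u,v,rad,cv2.contourArea(c),cast(g,u,v,.034))
E
```

```text
7.55 [0.42452844 0.18567022 0.22365558] [ -14.7    9.9  -16.7  113.5    3.4   57.1 -136.5] [-1.19405578 -0.2271758   0.38039394]
(np.float32(4.0145454), 279, array([0.58898651, 0.17289879]))
scene7 (np.float32(4.0093226), 487, array([0.59103829, 0.17138241])) theta 0.0052227974
wrist7 (np.float32(4.00852), 259, array([0.58278234, 0.17619003])) theta 0.0060253143
wrist7 211.44186401367188 79.38372039794922 19.428394317626953 989.0 [0.5559419  0.26361442 0.034     ]
scene7 471.5 295.5 11.85336971282959 319.0 [0.5595582  0.26395688 0.034     ]
```

View pics/scene7.png

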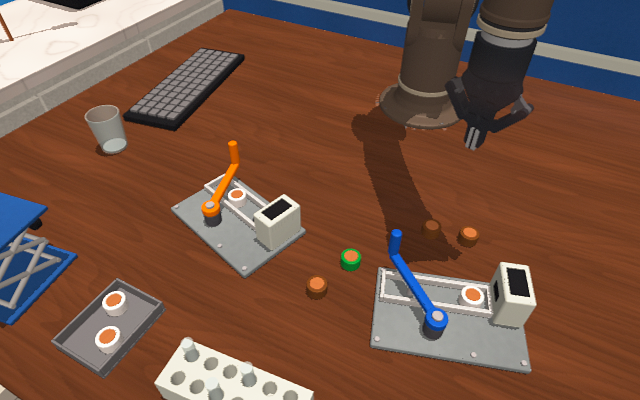

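View pics/wrist7.png

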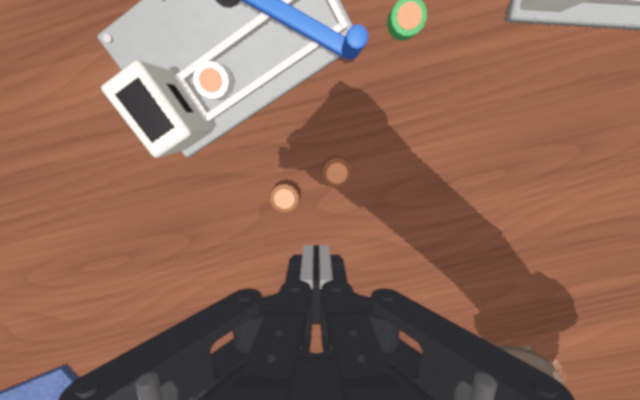

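The blue lever is back at rest, its disc is over the dot at scene (472,295), the orange lever is unmoved, and the gripper is clear of everything.

```bash
python3 -c "
from cell import r
print(r.job_done())"
```

```text
the job is handed in; nothing more can be done
None
```

I pushed the blue lever to its stop with the shut fingers against its post, following the arc. I then eased off, lifted clear so the lever could spring back, and handed the job in at about 7.6 s.

- **At the stop:** the bar measured 1.09 rad in the wrist view and 1.12 rad in the scene view. The force rose from about 6 N to 12 N as the lever stalled.
- **After release:** the blue lever measured about 0.006 rad. The disc was about 3 mm (wrist view) or 6 mm (scene view) from the reading spot, inside the 14 mm limit.
- **Orange lever and gripper:** the orange lever looked unmoved, though I checked it only by eye. The gripper was well clear of everything.

The bar-angle readings disagreed with each other by about 0.03 rad. An early wrist reading showed −0.03 rad with the lever at rest. None of this comes close to the limits. The hand-in gave no verdict.

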